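# Rock the jammed locating block out of the tile jig

### The arm

A 6-joint arm with a two-finger parallel gripper is mounted at the origin on the work surface. World frame = base frame: x ahead of the robot, y to its left, z up, the work surface at z = 0. Lengths are in mm, angles in rad, forces in N, time in s.
With the tool pointing down it reaches from about 275 to 750 mm from the base axis. Payload 10.2 kg.
Tool frame: the origin (TCP) lies midway between the tips of the shut fingers; the grasp point (between the pads) lies 19 mm behind it; z points along the fingers, y is the direction in which the jaws open and shut (so a half turn about z gives the same grasp; the last joint's range is limited). The gripper opens to 85 mm and grips with 20 to 120 N. Pads are 22 mm wide; open, the fingers measure 114 mm over their backs; the gripper's body (76 mm by 85 mm) begins 54 mm behind the grasp point. The pads swing forward as they close: fully open they stand 13 mm farther back than shut.
Start: joints at [1.014, 0.313, 1.498, -0, 1.331, -0.223], TCP at [172.022, 496.024, 231.294] pointing down, gripper open.
Joint ranges: [-2.94, 2.94], [-0.97, 2.17], [0.19, 2.56], [-1.23, 4.37], [0.02, 3.11], [-2.88, 2.88]. Speed limits (rad/s): [2.39, 2.39, 3.01, 3.14, 3.14, 3.14].

### API

Orientations are given as a unit quaternion [w, x, y, z].
In Python, from rig import sense, optics, ctrl gives the robot as it stands.
- The arm moves only by the tool play_rows, never from a script. Its argument "plan" is a list of rows, each a list of 7 numbers: the shift along the world's x, y, z in mm, then the turn, a rotation vector about the world's x, y, z in rad, then the opening, from -1 (shut) to 1 (fully open), so that 0 is half open. A call has 1 to 5 rows; each row shifts and turns the pose as measured when the row begins; what a row does not reach is not made up. A row lasts 1/12 s, in which the tool goes at most 41.7 mm and 7.16 degrees, less where a joint would pass 70% of its speed; a pose out of reach is approached as far as the arm can. A call is refused whole if a number of a shift passes 41.7 or a number of a turn 0.125, either way. A call with a gripper value outside its range is refused whole. The fingers move at their own pace and stop on an object; "grip_force" is the grip in N (left out, the last holds). Time passes only in rows, so rows that do not move let the fingers close. It gives the time, the measured TCP pose, the force and the opening at its end, in the units of the state.
- sense(): the state, without advancing time (a new reading comes with each control period).
- optics.capture(name): name is "side" or "top"; returns a dict with "img" (400x640x3 uint8, blue, green, red), "fx", "fy", "cx", "cy" (pixels), "dist" ([k1, k2, p1, p2, k3] as OpenCV has them; the pictures are not rectified), "world_to_cam" (4x4, takes a point from world to camera coordinates). Camera axes: x right, y up, looking along -z (the intrinsics and any distortion apply to the point x, -y, -z); pixel columns grow to the right and rows downward; lengths in mm; the calibration is good to about 2 mm. A picture is of the moment at which its call begins. There is no depth.
- ctrl.finish_job(): hands the job in, once; it reports no verdict.
The state is a dict: "time_s": time; "joints": joint angles; "dq": joint speeds; "tau": joint torques, N m; "eef_pos": TCP position; "ee_rot": TCP orientation; "force": force on the tool from outside, world axes, zero at the start; "wrist_torque": the same for the moment, N m; "grip_width": opening from 0.0 (shut) to 1.0 (fully open).
Only numpy, scipy, OpenCV 4.12 (cv2) and the standard library are available. Lean on these libraries where they do the work, as an engineer would, in place of code of your own. Each camera call takes 0.05 s, during which the arm holds its last target. There are 200 camera calls.

### The job

The steel locating block is jammed in the tile-sizing jig, its foot caught under a stiff keeper bar on either side. Take it by its stem, rock it over towards one keeper and then towards the other, foot still down in the jig, until both keepers have been pushed back and it is free; then lift it upright and finish while still holding it still in the gripper, straight above its pocket, with its foot about 20 mm clear of the top of the jig's cheeks. Do not push the jig or its keepers with the gripper itself, and leave the canister, the stone weight, the slate chip and the tile lifter where they are.

Things in the scene. Friction and masses are not known exactly. Their poses are not given: they have to be found in the camera images.
- jig: dark iron jig bolted to the table, base plate 120 (x) by 150 (y) mm. Origin: middle of its underside, at table height; z up. A groove along x, 21 mm wide, floor 4 mm and rims 8 mm above the table, takes the block's tenon. Low end stops, tops 28 mm above the table, have inner faces at x = +-19.5 mm
- jig_mouth (a point): point in the jig's middle plane at the height of the cheek tops, 50 mm above the table. The two cheeks are upright walls on either side of the pocket: inner faces at jig y = +-24 mm, outer faces at +-40 mm, 60 mm long in x
- block: bright steel inverted-T block, 105 mm tall, 0.28 to 0.56 kg. Origin: middle of its underside, which starts on the groove floor. From below: tenon 36 (x) by 18 (y) mm, 6 mm high; foot 36 by 28 mm, up to 26 mm; square stem 20 by 20 mm up to the top. Starts upright, axes along the jig's. Pulled straight up it rises only 3.5 mm before the keepers catch the foot's shoulders
- block_top (a point): middle of the block's top face, 105 mm above its origin. The block rocks in the jig's y-z plane, pivoting on the tenon's lower edges (block y = +-9 mm); it has room to lean about 0.35 rad either way, and a lean of about 0.2 rad (top some 20 mm off the middle) pushes that side's keeper clear of the foot
- keeper_left (a joint): steel keeper bar through the cheek on the jig's +y side, 26 mm wide, 33.5 to 42 mm above the table. Value (m): how far it is pushed outwards (+y), 0 to 0.012. At 0 its tip is 10.5 mm from the middle plane, over the foot's shoulder. About 8 N of friction; stays where pushed. Past 0.005 it is clear of the foot. Its crossbar behind the cheek starts 62.5 mm out and is 46 mm high
- keeper_right (a joint): the same bar through the cheek on the jig's -y side; value (m): how far it is pushed outwards (-y of the jig), 0 to 0.012
- canister: bystander: dented brass screw-top canister, 72 mm across, 98 mm tall; origin under its middle
- stone_weight: bystander: worn round stone weight with a small iron loop on top, 92 mm across, 60 mm tall; origin under its middle
- slate_chip: bystander: flat grey slate chip, about 65 by 50 mm, 8 mm thick; origin under its middle
- tile_lifter: bystander: bent iron tile lifter, a flat bar about 170 mm long along its x axis, up to 24 mm wide and 23 mm high at its bent end; origin under its middle
Not all that is in view belongs to the job. Several things look just like the block: the one meant starts nearest to the robot's base.

How it is judged:
By the outcome, as a careful person would: the job done as asked, in the order asked, and still so for the second after the job is handed in, while the arm keeps its last pose, push and grip.
It also fails if it takes over 45 s, if anything falls off the work surface, if the arm or the gripper's body presses on something with over 40 N, if the wrist force passes 120 N, or if a joint passes its speed limit or range.

## Working session

There is one attempt and no reset: what is moved stays moved. The work goes in short steps, Python scripts to look and compute and a tool call to move; the robot and the scene stay as the last step left them, time stands still between calls to the robot, and variables do not carry over. Pictures are saved under pics/ and viewed, about 8 in all and at most 12, crops included, and the job is handed in when it is done.

Besides the shell and the picture viewer there is one more tool, called after "Request:" by a JSON object that holds its "op" and its "data". play_rows: Moves the arm, as the interface text tells. Its arguments: {"type":"object","properties":{"plan":{"type":"array"},"grip_force":{"type":"number"}},"required":["plan"]}

```bash
mkdir -p pics; cat > h.py <<'E'
import numpy as np, cv2
from rig import sense, optics, ctrl
def cap(n,f=None):
    c=optics.capture(n)
    if f: cv2.imwrite('pics/'+f,c['img'])
    return c
def K(c): return np.array([[c['fx'],0,c['cx']],[0,c['fy'],c['cy']],[0,0,1.]])
def ray(c,px):
    p=cv2.undistortPoints(np.array([[px]],float),K(c),np.array(c['dist'],float))[0,0]
    W=np.array(c['world_to_cam']);R=W[:3,:3];o=-R.T@W[:3,3]
    return o,R.T@np.array([p[0],-p[1],-1.])
def onz(c,px,z):
    o,d=ray(c,px);return (o+d*(z-o[2])/d[2]).round(1)
def proj(c,P):
    W=np.array(c['world_to_cam']);q=np.atleast_2d(P)@W[:3,:3].T+W[:3,3];q=q*[1,-1,-1]
    return cv2.projectPoints(q,np.zeros(3),np.zeros(3),K(c),np.array(c['dist'],float))[0][:,0].round(1)
E
python3 - <<'E'
from h import *
a=cap('top','t0.png');b=cap('side','s0.png')
for c in(a,b):print(ray(c,(320,200)),c['fx'])
print(sense())
E
```

```text
(array([541.68054991,  52.36929495, 798.43870828]), array([ 0.16372067,  0.00500041, -0.98660355])) 373.2248912777466
(array([ 544.03120379, -586.88397613,  669.76839586]), array([ 0.14736598,  0.71104137, -0.68765301])) 444.57067232021876
{'time_s': 0.1, 'joints': array([ 1.01357314e+00,  3.13378976e-01,  1.49835890e+00, -3.25261176e-05,
        1.33099950e+00, -2.23411475e-01]), 'dq': array([-0.00247413, -0.00264889, -0.00121832, -0.00295481,  0.00275496,
       -0.00225527]), 'tau': array([ 3.25818022e-03, -4.12903798e+01, -2.60138243e+01, -8.17453974e-05,
        3.06148075e-03, -5.29439387e-05]), 'eef_pos': array([171.91419901, 495.81036261, 230.80084917]), 'ee_rot': array([-2.03165369e-04,  1.66128158e-01,  9.86104004e-01, -5.35322361e-04]), 'force': array([-0.78825501,  0.03459095,  0.11541895]), 'wrist_torque': array([-0.00171833, -0.0001871 , -0.01334173]), 'grip_width': 1.0054863776008058}
```

View pics/t0.png

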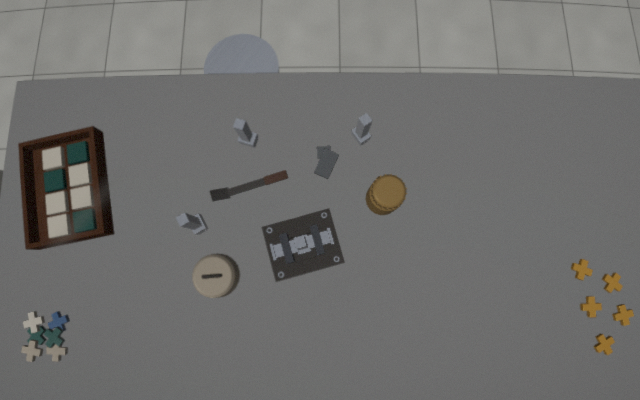

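View pics/s0.png

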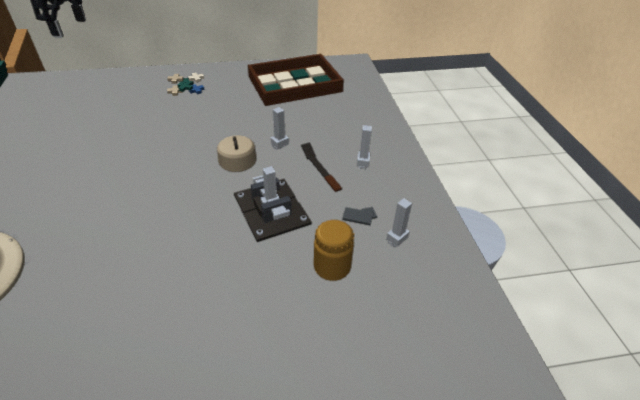

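```bash
python3 - <<'E'
from h import *
a=cv2.imread('pics/t0.png');b=cv2.imread('pics/s0.png')
A=cv2.resize(a[195:295,250:355],None,fx=5.5,fy=5.5,interpolation=cv2.INTER_CUBIC)
cv2.imwrite('pics/tc.png',A)
B=cv2.resize(b[155:245,225:320],None,fx=6,fy=6,interpolation=cv2.INTER_CUBIC)
cv2.imwrite('pics/sc.png',B)
c=cap('top')
for p in[(263,224),(330,210),(343,262),(275,279)]:print(p,onz(c,p,5))
for p in[(300,241),(186,217),(240,124),(364,119)]:print(p,onz(c,p,105))
for p in[(388,190)]:print('can',onz(c,p,98))
for p in[(213,275)]:print('stone',onz(c,p,60))
for p in[(220,194),(287,177)]:print('lifter',onz(c,p,20))
E
```

```text
(263, 224) [621.6 178.4   5. ]
(330, 210) [651.6  35.    5. ]
(343, 262) [541.    8.1   5. ]
(275, 279) [505.7 151.    5. ]
(300, 241) [579.8  93.1 105. ]
(186, 217) [624.8 309.4 105. ]
(240, 124) [808.1 212.4 105. ]
(364, 119) [817.1 -30.4 105. ]
can [677.  -74.2  98. ]
stone [515.3 266.6  60. ]
lifter [684.4 269.7  20. ]
lifter [720.8 126.8  20. ]
```

View pics/tc.png

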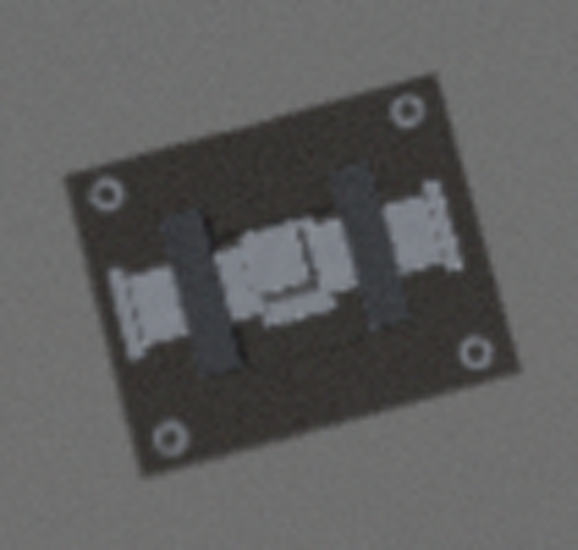

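View pics/sc.png

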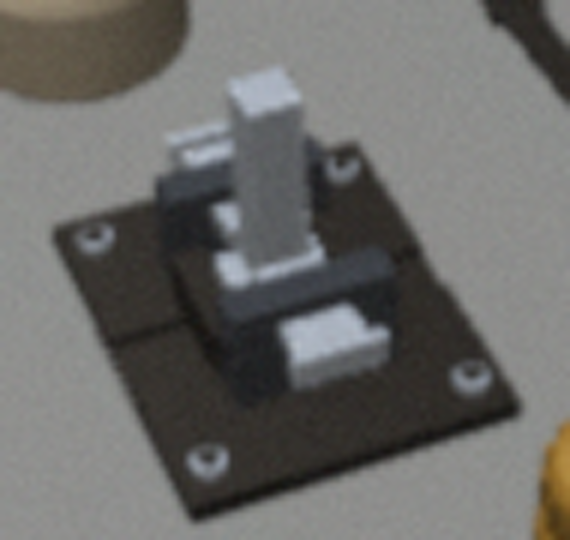

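```bash
python3 - <<'E'
from h import *
c=cap('top')
f=lambda p:((p[0]+.5)/5.5-.5+250,(p[1]+.5)/5.5-.5+195)
def rep(n,ps,z):
    P=np.array([onz(c,f(p),z) for p in ps]);m=P.mean(0);print(n,m.round(1),'edges',[np.linalg.norm(P[i]-P[i-1]).round(1) for i in range(4)])
    l=((P[0]+P[3])-(P[1]+P[2]))/2; print('  yaw(y axis)',np.arctan2(-l[0],l[1]).round(4))
rep('plate',[(66,176),(435,73),(520,372),(143,476)],8)
rep('bolts',[(107,194),(407,111),(475,352),(171,438)],11)
rep('cheeks',[(160,218),(368,163),(410,318),(204,375)],50)
rep('top',[(240,240),(299,221),(311,278),(256,295)],105)
s=cap('side')
g=lambda p:((p[0]+.5)/6-.5+225,(p[1]+.5)/6-.5+155)
for p in[(265,90)]:print('side top',onz(s,g(p),105))
print('side bolts',np.mean([onz(s,g(p),11) for p in[(95,237),(343,167),(470,376),(208,460)]],0))
E
```

```text
plate [578.4  93.5   8. ] edges [np.float64(118.6), np.float64(148.6), np.float64(119.6), np.float64(148.6)]
  yaw(y axis) 0.2697
bolts [578.2  93.7  11. ] edges [np.float64(96.3), np.float64(119.9), np.float64(95.9), np.float64(119.8)]
  yaw(y axis) 0.2715
cheeks [578.1  93.3  50. ] edges [np.float64(59.2), np.float64(78.5), np.float64(58.5), np.float64(77.1)]
  yaw(y axis) 0.2632
top [578.7  93.3 105. ] edges [np.float64(19.3), np.float64(20.9), np.float64(19.6), np.float64(19.3)]
  yaw(y axis) 0.306
side top [579.9  98.5 105. ]
side bolts [579.5  93.3  11. ]
```

Request:
{"op": "play_rows", "data": {"plan": [[29,-29,0,0,0,0.043,1],[29,-29,0,0,0,0.043,1],[29,-29,0,0,0,0.043,1],[29,-29,0,0,0,0.043,1],[29,-29,0,0,0,0.043,1]], "grip_force": 60}}

```text
time_s: 0.67
eef_pos: [315.1, 349.6, 230.3]
ee_rot: [-0.001, 0.049, 0.999, 0.0]
force: [1.0, 0.1, -0.9]
grip_width: 1.001
```

Request:
{"op": "play_rows", "data": {"plan": [[29,-29,0,0,0,0.043,1],[29,-29,0,0,0,0.043,1],[29,-29,0,0,0,0.043,1],[29,-29,0,0,0,0.043,1],[29,-29,0,0,0,0.043,1]]}}

```text
time_s: 1.08
eef_pos: [460.9, 200.3, 230.8]
ee_rot: [-0.0, -0.064, 0.998, 0.0]
force: [0.3, 0.7, 0.1]
grip_width: 0.997
```

```bash
cat > st.py <<'E'
from h import *
from scipy.spatial.transform import Rotation as Ro
s=sense();q=s['ee_rot'];R=Ro.from_quat([q[1],q[2],q[3],q[0]]).as_matrix()
J=np.array([578.5,93.4,0]);a=.27;ex=np.array([np.cos(a),np.sin(a),0]);ey=np.array([-np.sin(a),np.cos(a),0])
g=s['eef_pos']-19*R[:,2]
print('t',s['time_s'],'tcp',s['eef_pos'].round(1),'grasp',g.round(1),'jig x,y,z',((g-J)@ex).round(1),((g-J)@ey).round(1))
tgt=np.column_stack([-0*ex+np.cross(ey,[0,0,-1]),ey,[0,0,-1]])
print('rotvec to upright',Ro.from_matrix(tgt@R.T).as_rotvec().round(3),'F',s['force'].round(1),'M',s['wrist_torque'].round(2),'w',round(s['grip_width'],3))
E
python3 st.py
```

```text
t 1.0833 tcp [460.9 200.3 230.8] grasp [460.9 200.2 249.8] jig x,y,z -84.8 134.3
rotvec to upright [-0.    -0.001  0.141] F [0.3 0.7 0.1] M [0.02 0.02 0.03] w 0.997
```

Request:
{"op": "play_rows", "data": {"plan": [[29,-26.5,-10,0,0,0.045,1],[29,-26.5,-10,0,0,0.045,1],[29,-26.5,-10,0,0,0.04,1],[28,-26,-10,0,0,0.01,1],[0,0,-30,0,0,0,1]]}}

```text
time_s: 1.5
eef_pos: [584.7, 84.5, 164.1]
ee_rot: [0.006, -0.136, 0.991, -0.001]
force: [1.0, -0.2, 0.7]
grip_width: 1.004
```

```bash
python3 st.py
```

```text
t 1.5 tcp [584.7  84.5 164.1] grasp [584.4  84.5 183.1] jig x,y,z 3.4 -10.2
rotvec to upright [ 0.     0.012 -0.002] F [ 1.  -0.2  0.7] M [-0.05 -0.05  0.04] w 1.004
```

Request:
{"op": "play_rows", "data": {"plan": [[-6,9,-4,0,0.01,0,1],[0,0,0,0,0,0,1],[0,0,-20,0,0,0,1],[0,0,-15,0,0,0,1],[0,0,0,0,0,0,1]]}}

```text
time_s: 1.92
eef_pos: [575.8, 95.6, 122.2]
ee_rot: [-0.003, -0.136, 0.991, 0.001]
force: [0.2, -0.2, -0.9]
grip_width: 1.001
```

```bash
python3 st.py; python3 - <<'E'
from h import *
t=cap('top')['img'];s=cap('side')['img']
A=cv2.resize(t[190:300,240:365],None,fx=4,fy=4,interpolation=cv2.INTER_CUBIC)
B=cv2.resize(s[80:250,205:330],None,fx=3,fy=3,interpolation=cv2.INTER_CUBIC)[:440]
o=np.zeros((510,880,3),np.uint8)[:, :800];o=np.zeros((512,800,3),np.uint8)
o[:A.shape[0],:A.shape[1]]=A
B=cv2.resize(s[80:250,225:325],None,fx=3,fy=3,interpolation=cv2.INTER_CUBIC)
o[:B.shape[0],500:800]=B
cv2.imwrite('pics/c1.png',o)
E
```

```text
t 1.9167 tcp [575.8  95.6 122.2] grasp [576.   95.6 141.2] jig x,y,z -1.8 2.8
rotvec to upright [-0.    -0.006 -0.002] F [ 0.2 -0.2 -0.9] M [-0.01  0.02 -0.  ] w 1.001
```

View pics/c1.png

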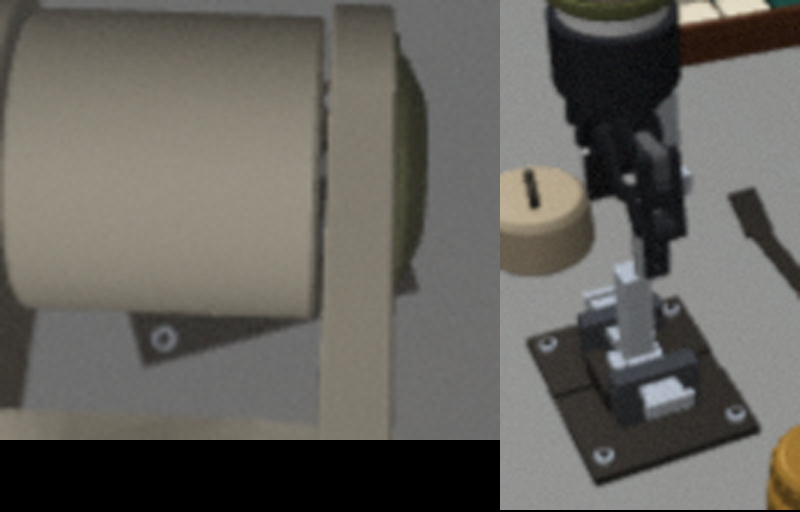

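Request:
{"op": "play_rows", "data": {"plan": [[2.5,-2,-20,0,-0.005,0,1],[0,0,-20,0,0,0,1],[0,0,-10,0,0,0,1],[0,0,0,0,0,0,1],[0,0,0,0,0,0,1]]}}

```text
time_s: 2.43
eef_pos: [582.6, 95.9, 82.7]
ee_rot: [0.008, -0.137, 0.99, -0.001]
force: [-0.9, 0.6, -0.0]
grip_width: 1.0
```

```bash
python3 st.py
```

```text
t 2.4333 tcp [582.6  95.9  82.7] grasp [582.3  95.9 101.7] jig x,y,z 4.3 1.4
rotvec to upright [ 0.     0.017 -0.006] F [-0.9  0.6 -0. ] M [-0.03 -0.02  0.04] w 1.0
```

Request:
{"op": "play_rows", "data": {"plan": [[-3.5,-2.3,-7,0,0.015,-0.005,1],[0,0,-3,0,0,0,1],[0,0,0,0,0,0,1]]}}

```text
time_s: 2.68
eef_pos: [580.1, 93.7, 75.3]
ee_rot: [0.002, -0.135, 0.991, -0.001]
force: [0.6, -0.2, 0.7]
grip_width: 0.997
```

```bash
python3 st.py
```

```text
t 2.6833 tcp [580.1  93.7  75.3] grasp [580.   93.7  94.3] jig x,y,z 1.5 -0.1
rotvec to upright [ 0.001  0.005 -0.001] F [ 0.6 -0.2  0.7] M [ 0.05 -0.   -0.  ] w 0.997
```

Request:
{"op": "play_rows", "data": {"plan": [[-1.5,0,-4,0,0.004,0,1],[0,0,0,0,0,0,0],[0,0,0,0,0,0,-0.4],[0,0,0,0,0,0,-0.5],[0,0,0,0,0,0,-0.5]]}}

```text
time_s: 3.1
eef_pos: [578.9, 93.6, 71.9]
ee_rot: [0.001, -0.135, 0.991, -0.0]
force: [-0.3, -0.2, -0.2]
grip_width: 0.456
```

```bash
python3 st.py
```

```text
t 3.1 tcp [578.9  93.6  71.9] grasp [578.8  93.6  90.9] jig x,y,z 0.4 0.1
rotvec to upright [ 0.001  0.001 -0.   ] F [-0.3 -0.2 -0.2] M [ 0.03 -0.03 -0.05] w 0.456
```

Now close on the stem (expected width fraction ≈ 20/85 = 0.235).

Request:
{"op": "play_rows", "data": {"plan": [[0,0,0,0,0,0,-1],[0,0,0,0,0,0,-1],[0,0,0,0,0,0,-1],[0,0,0,0,0,0,-1],[0,0,0,0,0,0,-1]], "grip_force": 70}}

```text
time_s: 3.52
eef_pos: [579.1, 93.6, 72.2]
ee_rot: [0.001, -0.135, 0.991, -0.0]
force: [0.1, 0.8, 1.5]
grip_width: 0.228
```

```bash
python3 st.py
```

```text
t 3.5167 tcp [579.1  93.6  72.2] grasp [579.   93.6  91.2] jig x,y,z 0.6 0.1
rotvec to upright [ 0.001  0.002 -0.   ] F [0.1 0.8 1.5] M [ 0.06  0.01 -0.02] w 0.228
```

Request:
{"op": "play_rows", "data": {"plan": [[-0.8,2.9,0,-0.041,-0.011,0,-1],[-0.8,2.9,0,-0.041,-0.011,0,-1],[-0.8,2.9,0,-0.041,-0.011,0,-1],[0,0,0,0,0,0,-1]]}}

```text
time_s: 3.85
eef_pos: [577.1, 101.0, 72.8]
ee_rot: [0.01, -0.134, 0.989, -0.067]
force: [0.9, -1.2, -0.7]
grip_width: 0.225
```

```bash
cat >> st.py <<'E'
# block lean (assuming rigid grasp) and expected tcp on arc
th=np.arcsin(np.clip(-(R[:,2]@ey),-1,1))   # + = top to +y
d=s['eef_pos']-J
print('lean',th.round(3),'tcp jig y,z',(d@ey).round(1),d[2].round(1))
sg=1 if th>0 else -1;c_,s_=np.cos(th),np.sin(th)
print('arc y,z',round(sg*9-sg*9*c_+68*s_,1),round(4+68*c_+sg*9*s_,1),'F jig y',(s['force']@ey).round(1),'Mx',(s['wrist_torque']@ex).round(2))
E
python3 st.py
```

```text
t 3.85 tcp [577.1 101.   72.8] grasp [576.4 103.4  91.6] jig x,y,z 0.7 10.2
rotvec to upright [0.13  0.037 0.001] F [ 0.9 -1.2 -0.7] M [-0.2  -0.08  0.01] w 0.225
lean 0.135 tcp jig y,z 7.6 72.8
arc y,z 9.2 72.6 F jig y -1.4 Mx -0.21
```

Request:
{"op": "play_rows", "data": {"plan": [[-0.9,3.3,0,-0.041,-0.011,0,-1],[-0.9,3.3,0,-0.041,-0.011,0,-1],[-0.9,3.3,0,-0.041,-0.011,0,-1],[0,0,0,0,0,0,-1]]}}

```text
time_s: 4.18
eef_pos: [575.2, 107.9, 72.8]
ee_rot: [0.018, -0.133, 0.982, -0.132]
force: [0.3, 0.1, -3.4]
grip_width: 0.22
```

```bash
python3 st.py
```

```text
t 4.1833 tcp [575.2 107.9  72.8] grasp [573.9 112.7  91.1] jig x,y,z 0.7 19.8
rotvec to upright [0.258 0.071 0.002] F [ 0.3  0.1 -3.4] M [ 0.18 -0.03 -0.03] w 0.22
lean 0.267 tcp jig y,z 14.8 72.8
arc y,z 18.3 72.0 F jig y 0.0 Mx 0.17
```

Request:
{"op": "play_rows", "data": {"plan": [[-0.7,2.5,-0.7,-0.02,-0.006,0,-1],[-0.7,2.5,-0.7,-0.01,-0.003,0,-1],[0,0,0,0,0,0,-1]]}}

```text
time_s: 4.43
eef_pos: [574.7, 109.9, 72.3]
ee_rot: [0.019, -0.132, 0.98, -0.147]
force: [0.3, -0.9, -3.4]
grip_width: 0.226
```

```bash
python3 st.py; python3 - <<'E'
from h import *
s=cap('side')['img'];print(s.shape)
cv2.imwrite('pics/c2.png',cv2.resize(s[130:245,225:325],None,fx=5,fy=5,interpolation=cv2.INTER_CUBIC))
E
```

```text
t 4.4333 tcp [574.7 109.9  72.3] grasp [573.3 115.3  90.5] jig x,y,z 0.8 22.5
rotvec to upright [0.288 0.078 0.002] F [ 0.3 -0.9 -3.4] M [ 0.24 -0.   -0.04] w 0.226
lean 0.298 tcp jig y,z 16.9 72.3
arc y,z 20.4 71.6 F jig y -1.0 Mx 0.23
(400, 640, 3)
```

View pics/c2.png

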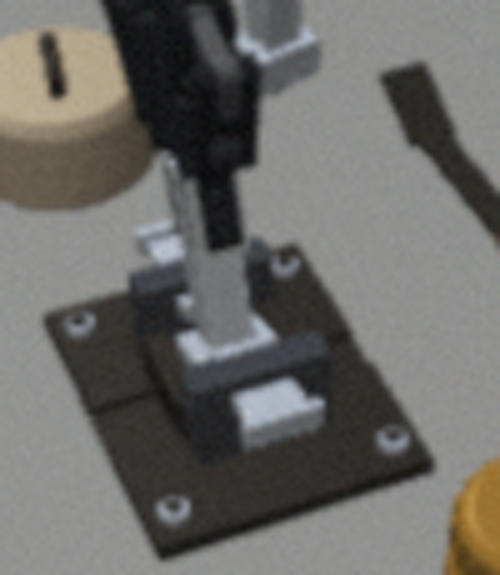

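```bash
python3 - <<'E'
from h import *
c=cap('side');a=.27
J=np.array([578.5,93.4,0]);ex=np.array([np.cos(a),np.sin(a),0]);ey=np.array([-np.sin(a),np.cos(a),0])
for v in(0,.006,.009):
  print(v,proj(c,[J+ex*x+ey*(62.5+v*1000)+[0,0,46] for x in(-23,-13,13,23)]).tolist())
i0=cv2.imread('pics/s0.png')[165:210,240:280];i1=c['img'][165:210,240:280]
cv2.imwrite('pics/c3.png',cv2.resize(np.hstack([i0,i1]),None,fx=10,fy=10,interpolation=cv2.INTER_NEAREST))
E
```

```text
0 [[249.2, 178.1], [253.6, 176.9], [265.0, 173.8], [269.3, 172.6]]
0.006 [[248.3, 176.5], [252.7, 175.3], [264.0, 172.1], [268.4, 171.0]]
0.009 [[247.8, 175.7], [252.2, 174.4], [263.6, 171.3], [267.9, 170.2]]
```

View pics/c3.png

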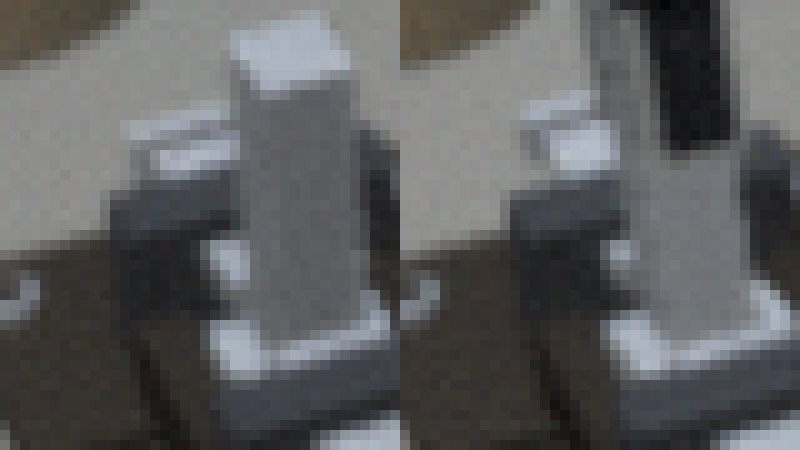

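Request:
{"op": "play_rows", "data": {"plan": [[0.75,-2.7,0,0.048,0.013,0,-1],[0.75,-2.7,0,0.048,0.013,0,-1],[0.75,-2.7,0,0.048,0.013,0,-1],[0.75,-2.7,0,0.048,0.013,0,-1],[0.75,-2.7,0,0.048,0.013,0,-1]]}}

```text
time_s: 4.95
eef_pos: [578.7, 96.6, 72.5]
ee_rot: [0.003, -0.135, 0.991, -0.016]
force: [0.3, -0.0, -4.9]
grip_width: 0.226
```

```bash
python3 st.py
```

```text
t 4.95 tcp [578.7  96.6  72.5] grasp [578.5  97.2  91.4] jig x,y,z 1.0 3.7
rotvec to upright [ 0.031  0.011 -0.   ] F [ 0.3 -0.  -4.9] M [0.   0.   0.01] w 0.226
lean 0.033 tcp jig y,z 3.1 72.5
arc y,z 2.2 72.3 F jig y -0.1 Mx 0.0
```

Request:
{"op": "play_rows", "data": {"plan": [[0.8,-3,-0.3,0.041,0.011,0,-1],[0.8,-3,-0.2,0.048,0.013,0,-1],[0.8,-3,0,0.048,0.013,0,-1],[0.8,-3,0,0.048,0.013,0,-1],[0,0,0,0,0,0,-1]]}}

```text
time_s: 5.37
eef_pos: [582.2, 83.4, 72.7]
ee_rot: [-0.009, -0.133, 0.987, 0.09]
force: [-0.5, 2.7, -0.9]
grip_width: 0.227
```

```bash
python3 st.py
```

```text
t 5.3667 tcp [582.2  83.4  72.7] grasp [583.   80.1  91.4] jig x,y,z 0.8 -14.0
rotvec to upright [-0.177 -0.042  0.003] F [-0.5  2.7 -0.9] M [0.31 0.11 0.04] w 0.227
lean -0.181 tcp jig y,z -10.6 72.7
arc y,z -12.4 72.5 F jig y 2.8 Mx 0.32
```

Request:
{"op": "play_rows", "data": {"plan": [[0.9,-3.2,-0.2,0.041,0.011,-0.001,-1],[0.9,-3.2,-0.3,0.041,0.011,-0.001,-1],[0.9,-3.2,-0.5,0.03,0.008,0,-1],[0,-0.5,0,0,0,0,-1]]}}

```text
time_s: 5.7
eef_pos: [583.8, 77.9, 72.5]
ee_rot: [-0.017, -0.13, 0.979, 0.154]
force: [0.6, 1.5, -3.0]
grip_width: 0.224
```

```bash
python3 st.py; python3 - <<'E'
from h import *
c=cap('side');a=.27
J=np.array([578.5,93.4,0]);ex=np.array([np.cos(a),np.sin(a),0]);ey=np.array([-np.sin(a),np.cos(a),0])
for v in(0,.006,.009):
  print(v,proj(c,[J+ex*x-ey*(62.5+v*1000)+[0,0,46] for x in(-23,-13,13,23)]).tolist())
i0=cv2.imread('pics/s0.png')[165:225,240:295];i1=c['img'][165:225,240:295]
cv2.imwrite('pics/c4.png',cv2.resize(np.hstack([i0,i1]),None,fx=7,fy=7,interpolation=cv2.INTER_NEAREST))
E
```

```text
t 5.7 tcp [583.8  77.9  72.5] grasp [585.1  72.2  90.6] jig x,y,z 0.7 -22.2
rotvec to upright [-0.303 -0.075  0.005] F [ 0.6  1.5 -3. ] M [-0.1  -0.11 -0.07] w 0.224
lean -0.312 tcp jig y,z -16.4 72.5
arc y,z -21.3 71.5 F jig y 1.3 Mx -0.13
0 [[270.2, 216.3], [274.9, 214.8], [287.2, 211.0], [291.8, 209.5]]
0.006 [[271.3, 218.3], [276.1, 216.8], [288.4, 212.9], [293.0, 211.5]]
0.009 [[271.8, 219.3], [276.6, 217.8], [288.9, 213.9], [293.6, 212.4]]
```

View pics/c4.png

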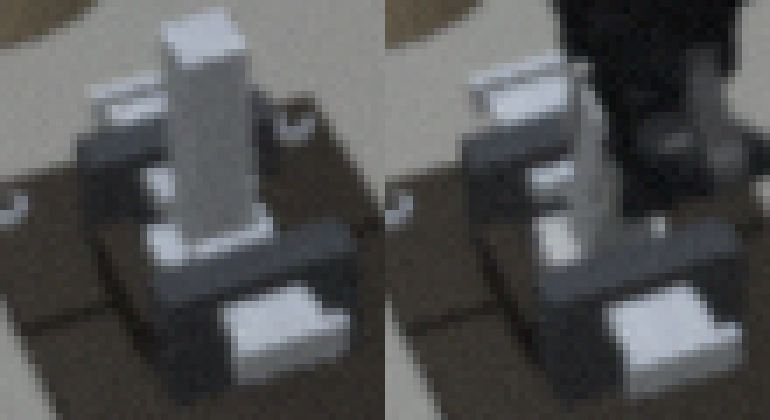

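Request:
{"op": "play_rows", "data": {"plan": [[0.7,-2.5,-0.7,0,0,0,-1],[0.8,-3,-0.5,0.005,0,0,-1],[0.5,-2,0,0,0,0,-1]]}}

```text
time_s: 6.0
eef_pos: [584.4, 75.2, 72.2]
ee_rot: [-0.017, -0.132, 0.978, 0.159]
force: [-1.5, 7.9, -1.6]
grip_width: 0.229
```

```bash
python3 st.py; python3 - <<'E'
from h import *
c=cap('side')
cv2.imwrite('pics/s5.png',c['img'])
i0=cv2.imread('pics/s0.png');i1=c['img']
# crossbar front face: mean gray down columns
for col in(278,282,286):
  for i in(i0,i1):print(col,i[204:224,col-1:col+2].mean((1,2)).round().astype(int).tolist())
E
```

```text
t 6.0 tcp [584.4  75.2  72.2] grasp [585.8  69.4  90.2] jig x,y,z 0.7 -25.1
rotvec to upright [-0.311 -0.076  0.002] F [-1.5  7.9 -1.6] M [ 1.27  0.14 -0.05] w 0.229
lean -0.321 tcp jig y,z -19.1 72.2
arc y,z -21.9 71.4 F jig y 8.0 Mx 1.26
278 [49, 42, 77, 145, 174, 181, 181, 180, 180, 177, 144, 110, 95, 92, 81, 61, 46, 45, 45, 46]
278 [51, 43, 79, 148, 180, 185, 185, 186, 188, 188, 186, 185, 179, 154, 115, 99, 96, 92, 67, 51]
282 [40, 75, 146, 175, 182, 181, 178, 179, 170, 132, 100, 94, 92, 70, 48, 46, 44, 44, 46, 45]
282 [41, 80, 150, 181, 187, 186, 185, 184, 185, 185, 184, 179, 142, 107, 98, 97, 79, 61, 48, 46]
286 [36, 38, 38, 50, 78, 119, 161, 165, 126, 95, 94, 94, 70, 49, 46, 43, 43, 46, 43, 45]
286 [39, 36, 39, 51, 76, 97, 122, 144, 167, 180, 174, 134, 101, 95, 96, 72, 49, 46, 44, 46]
```

Request:
{"op": "play_rows", "data": {"plan": [[-0.7,2.6,0,-0.043,-0.012,0,-1],[-0.7,2.6,0,-0.043,-0.012,0,-1],[-0.7,2.6,0,-0.043,-0.012,0,-1],[-0.7,2.6,0,-0.043,-0.012,0,-1],[-0.7,2.6,0,-0.043,-0.012,0,-1]]}}

```text
time_s: 6.47
eef_pos: [580.6, 89.5, 72.8]
ee_rot: [0.0, -0.134, 0.99, 0.044]
force: [-0.2, 0.0, -4.8]
grip_width: 0.224
```

```bash
python3 st.py
```

```text
t 6.4667 tcp [580.6  89.5  72.8] grasp [580.9  87.8  91.7] jig x,y,z 0.8 -6.0
rotvec to upright [-0.087 -0.012  0.001] F [-0.2  0.  -4.8] M [-0.11  0.08  0.01] w 0.224
lean -0.087 tcp jig y,z -4.4 72.8
arc y,z -5.9 72.5 F jig y 0.1 Mx -0.08
```

Request:
{"op": "play_rows", "data": {"plan": [[-0.6,2.2,0,-0.043,-0.006,0,-1],[-0.6,2.0,0,-0.035,-0.006,0,-1],[0,0,0,0,0,0,-1],[0,0,0,0,0,0,-1]]}}

```text
time_s: 6.8
eef_pos: [578.8, 95.5, 72.4]
ee_rot: [0.002, -0.137, 0.991, -0.001]
force: [0.2, -4.0, -2.2]
grip_width: 0.227
```

```bash
python3 st.py
```

```text
t 6.8 tcp [578.8  95.5  72.4] grasp [578.7  95.6  91.4] jig x,y,z 0.8 2.0
rotvec to upright [ 0.002  0.005 -0.005] F [ 0.2 -4.  -2.2] M [-0.84 -0.13 -0.01] w 0.227
lean 0.003 tcp jig y,z 2.0 72.4
arc y,z 0.2 72.0 F jig y -4.0 Mx -0.84
```

Request:
{"op": "play_rows", "data": {"plan": [[0.5,-1.9,0.3,0,0.005,-0.005,-1],[0,0,2,0,0,0,-1],[0,0,3,0,0,0,-1],[0,0,3,0,0,0,-1]]}}

```text
time_s: 7.13
eef_pos: [578.7, 93.0, 79.8]
ee_rot: [-0.002, -0.133, 0.991, 0.001]
force: [-0.1, -0.7, -4.9]
grip_width: 0.225
```

```bash
python3 st.py
```

```text
t 7.1333 tcp [578.7  93.   79.8] grasp [578.8  93.   98.8] jig x,y,z 0.1 -0.5
rotvec to upright [-0.002 -0.004  0.002] F [-0.1 -0.7 -4.9] M [-0.04  0.02  0.04] w 0.225
lean -0.003 tcp jig y,z -0.4 79.8
arc y,z -0.2 72.0 F jig y -0.7 Mx -0.03
```

Rose 7.6 mm (>3.5) with only the weight on the wrist: free. Lift on.

Request:
{"op": "play_rows", "data": {"plan": [[0,0.2,10,0,0,0,-1],[0,0,10,0,0,0,-1],[0,0,10,0,0,0,-1],[0,0,10,0,0,0,-1],[0,0,8,0,0,0,-1]]}}

```text
time_s: 7.55
eef_pos: [578.4, 92.9, 132.6]
ee_rot: [-0.002, -0.133, 0.991, 0.002]
force: [0.7, 0.4, -4.2]
grip_width: 0.222
```

Request:
{"op": "play_rows", "data": {"plan": [[0,0,0,0,0,0,-1],[0,0,0,0,0,0,-1]]}}

```text
time_s: 7.72
eef_pos: [579.5, 92.9, 135.7]
ee_rot: [0.0, -0.133, 0.991, 0.002]
force: [-0.6, -0.7, -5.2]
grip_width: 0.227
```

```bash
python3 st.py
```

```text
t 7.7167 tcp [579.5  92.9 135.7] grasp [579.5  92.8 154.7] jig x,y,z 0.8 -0.8
rotvec to upright [-0.003 -0.     0.004] F [-0.6 -0.7 -5.2] M [-0.02  0.03  0.02] w 0.227
lean -0.003 tcp jig y,z -0.7 135.7
arc y,z -0.2 72.0 F jig y -0.5 Mx -0.01
```

Request:
{"op": "play_rows", "data": {"plan": [[-0.4,0.6,2,0,0,0.003,-1],[0,0,0,0,0,0,-1],[0,0,0,0,0,0,-1],[0,0,0,0,0,0,-1]]}}

```text
time_s: 8.05
eef_pos: [578.5, 93.7, 137.0]
ee_rot: [-0.001, -0.135, 0.991, 0.002]
force: [0.6, -0.1, -4.9]
grip_width: 0.227
```

```bash
python3 st.py; python3 - <<'E'
from h import *
c=cap('side');a=.27
J=np.array([578.5,93.4,0]);ex=np.array([np.cos(a),np.sin(a),0]);ey=np.array([-np.sin(a),np.cos(a),0])
P=lambda x,y,z:J+ex*x+ey*y+[0,0,z]
q=proj(c,[P(x,-14,69.5+h) for x in(-18,18) for h in(6,26)]+[P(x,-9,69.5) for x in(-18,18)]);print(q.tolist())
im=cv2.resize(c['img'][110:240,215:335],None,fx=4.5,fy=4.5,interpolation=cv2.INTER_CUBIC)
for p in q: cv2.circle(im,tuple(int(v) for v in (p+.5-[215,110])*4.5),3,(0,0,255),1)
cv2.imwrite('pics/c6.png',im)
E
```

```text
t 8.05 tcp [578.5  93.7 137. ] grasp [578.5  93.6 156. ] jig x,y,z 0.1 0.2
rotvec to upright [-0.003 -0.002  0.   ] F [ 0.6 -0.1 -4.9] M [-0.01 -0.01 -0.02] w 0.227
lean -0.004 tcp jig y,z 0.3 137.0
arc y,z -0.2 72.0 F jig y -0.2 Mx -0.01
[[263.0, 189.2], [262.4, 181.6], [279.9, 184.3], [279.6, 176.8], [262.3, 189.9], [279.1, 185.0]]
```

View pics/c6.png

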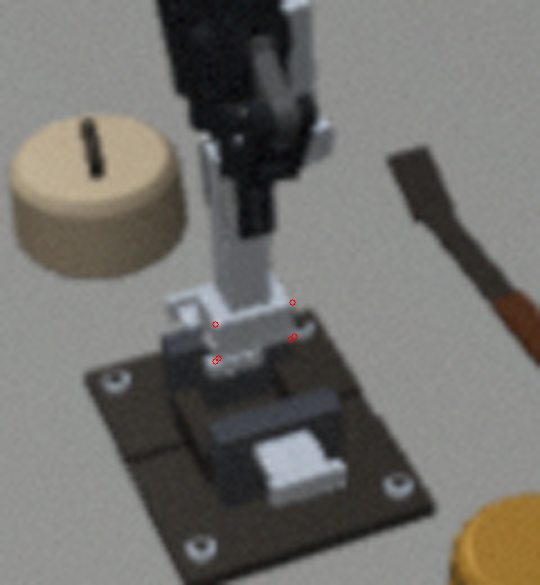

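```bash
python3 -c "
from h import *
print(abs(sense()['dq']).max());print(ctrl.finish_job())"
```

```text
0.0016852190868191807
the job is handed in; nothing more can be done
None
```

I freed the block and handed the job in at about 8 s. The arm was holding it still and upright over its pocket. No verdict was reported.

**What I did:** I chose the lookalike nearest the base, the one standing in the jig. I gripped its stem with the jaws along the jig's y axis and leaned it about +0.30 rad, then −0.32 rad, with the foot still down. I then brought it upright and lifted it.

**Keepers:** The side pictures showed each keeper's crossbar moved out by about 8 mm. That is past the 5 mm needed to clear the foot.

**Lift:** It rose freely, with only its weight of about 4.9 N on the wrist.

**Final pose:**
- The grasp point is within about 0.3 mm of the jig's middle, and the tool is within about 0.005 rad of upright.
- The tenon underside is about 69 mm above the table, roughly 19 mm over the cheek tops. The foot's own underside is 6 mm higher, about 25 mm clear. I took the 20 mm from the lowest point of the block.
- The foot's edges in the last picture matched the predicted position to within half a pixel.

**Checks that disagreed or were weak:**
- At full lean the tool was about 3–5 mm short of the ideal pivot arc, so I pushed a little further on each side.
- The wrist force showed the block was hanging slightly as it passed through upright between leans, so it may have been just off the groove floor.
- The block's lean inside the jaws was only bounded from the last picture, at about 0.02 rad.
- I saw no contact with the bystanders, but I did not measure them again at the end.

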